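# Set the stock tags of the choke bins

## Task

Each parts bin on the stock rack has a hinged tag in front of it: leaning back towards its bin it shows, seen from above, its round disc (bin full); leaning to the front, away from the bin, it shows its bar (reorder). With a fingertip, gently push over the tags that are wrong, so that the heaped-full bins, and only those, show the disc and the nearly empty ones the bar. Leave the tags that are already right as they are, pick nothing up, and do not disturb the loose things on the bench.

Things in the scene. Friction and masses are not known exactly. Their poses are not given: they have to be found in the camera images.
- rack: Stock rack, fixed: base board 205 x 420 x 8 mm with an aluminium rail along its front edge, four hinged tags side by side on the rail, a parts bin behind each. Origin on the bench under the rail's middle; x points from rail to bins (roughly away from the robot), y along the rail, z up. Place and turn vary. a to d are only names: their order along the rail varies.
- hinge_a (a point): Middle of the hinge of tag a, 60 mm above the bench; hinge line along y, axes as the rack's. Neighbouring hinges are 100 mm apart. The tag's rests are two wire arms in a V, 22 mm either side of the middle, their ends 17 mm before and behind the hinge and 24 mm above it. Hinge posts at 41 mm either side end 6 mm above the hinge.
- tag_a (a joint): Angle of tag a, rad: 0 = leans to the front, away from its bin (its upper side, turned to the bin, shows a black bar 56 x 14 mm: reorder); 0.52 = upright; 1.04 = leans back towards its bin (its upper side, turned to the robot, shows a black disc of 48 mm: full). The hinge is light (under 1 N at the edge); about 10 degrees past upright the tag falls over by its own weight.
- edge_a (a point): Middle of the free edge of tag a, an aluminium plate 72 mm wide (along y), 72 mm long from hinge to free edge, 3 mm thick, about 40 g. At rest on either side it leans 0.52 rad (30 degrees) from upright: the free edge is then 36 mm before or behind the hinge and 62 mm above it; upright, 72 mm above it.
- bin_a (a point): Centre of the inner floor of the bin that belongs to tag a, 12 mm above the bench and 105 mm behind hinge_a; axes as the rack's. The bin is an open grey plastic box 130 x 92 mm, its rim 60 mm above the bench.
- hinge_b (a point): Middle of the hinge of tag b, 60 mm above the bench; hinge line along y, axes as the rack's. Neighbouring hinges are 100 mm apart. The tag's rests are two wire arms in a V, 22 mm either side of the middle, their ends 17 mm before and behind the hinge and 24 mm above it. Hinge posts at 41 mm either side end 6 mm above the hinge.
- tag_b (a joint): Angle of tag b, rad: 0 = leans to the front, away from its bin (its upper side, turned to the bin, shows a black bar 56 x 14 mm: reorder); 0.52 = upright; 1.04 = leans back towards its bin (its upper side, turned to the robot, shows a black disc of 48 mm: full). The hinge is light (under 1 N at the edge); about 10 degrees past upright the tag falls over by its own weight.
- edge_b (a point): Middle of the free edge of tag b, an aluminium plate 72 mm wide (along y), 72 mm long from hinge to free edge, 3 mm thick, about 40 g. At rest on either side it leans 0.52 rad (30 degrees) from upright: the free edge is then 36 mm before or behind the hinge and 62 mm above it; upright, 72 mm above it.
- bin_b (a point): Centre of the inner floor of the bin that belongs to tag b, 12 mm above the bench and 105 mm behind hinge_b; axes as the rack's. The bin is an open grey plastic box 130 x 92 mm, its rim 60 mm above the bench.
- hinge_c (a point): Middle of the hinge of tag c, 60 mm above the bench; hinge line along y, axes as the rack's. Neighbouring hinges are 100 mm apart. The tag's rests are two wire arms in a V, 22 mm either side of the middle, their ends 17 mm before and behind the hinge and 24 mm above it. Hinge posts at 41 mm either side end 6 mm above the hinge.
- tag_c (a joint): Angle of tag c, rad: 0 = leans to the front, away from its bin (its upper side, turned to the bin, shows a black bar 56 x 14 mm: reorder); 0.52 = upright; 1.04 = leans back towards its bin (its upper side, turned to the robot, shows a black disc of 48 mm: full). The hinge is light (under 1 N at the edge); about 10 degrees past upright the tag falls over by its own weight.
- edge_c (a point): Middle of the free edge of tag c, an aluminium plate 72 mm wide (along y), 72 mm long from hinge to free edge, 3 mm thick, about 40 g. At rest on either side it leans 0.52 rad (30 degrees) from upright: the free edge is then 36 mm before or behind the hinge and 62 mm above it; upright, 72 mm above it.
- bin_c (a point): Centre of the inner floor of the bin that belongs to tag c, 12 mm above the bench and 105 mm behind hinge_c; axes as the rack's. The bin is an open grey plastic box 130 x 92 mm, its rim 60 mm above the bench.
- hinge_d (a point): Middle of the hinge of tag d, 60 mm above the bench; hinge line along y, axes as the rack's. Neighbouring hinges are 100 mm apart. The tag's rests are two wire arms in a V, 22 mm either side of the middle, their ends 17 mm before and behind the hinge and 24 mm above it. Hinge posts at 41 mm either side end 6 mm above the hinge.
- tag_d (a joint): Angle of tag d, rad: 0 = leans to the front, away from its bin (its upper side, turned to the bin, shows a black bar 56 x 14 mm: reorder); 0.52 = upright; 1.04 = leans back towards its bin (its upper side, turned to the robot, shows a black disc of 48 mm: full). The hinge is light (under 1 N at the edge); about 10 degrees past upright the tag falls over by its own weight.
- edge_d (a point): Middle of the free edge of tag d, an aluminium plate 72 mm wide (along y), 72 mm long from hinge to free edge, 3 mm thick, about 40 g. At rest on either side it leans 0.52 rad (30 degrees) from upright: the free edge is then 36 mm before or behind the hinge and 62 mm above it; upright, 72 mm above it.
- bin_d (a point): Centre of the inner floor of the bin that belongs to tag d, 12 mm above the bench and 105 mm behind hinge_d; axes as the rack's. The bin is an open grey plastic box 130 x 92 mm, its rim 60 mm above the bench.
- full_load_1: Contents of a full bin: twenty ring chokes of 35 mm, three layers and two on top, about 62 mm high, standing up to about 75 mm above the bench. Origin on the floor of its bin at the middle; it is in the bin whose point bin_* has the same x and y. Fixed. Which bin it is in varies.
- low_load_1: Contents of a nearly empty bin: two ring chokes of 35 mm lying on the floor, 14 mm high. Origin on the floor of its bin at the middle. Fixed. Which bin it is in varies.
- full_load_2: Contents of a full bin: twenty ring chokes of 35 mm, three layers and two on top, about 62 mm high, standing up to about 75 mm above the bench. Origin on the floor of its bin at the middle; it is in the bin whose point bin_* has the same x and y. Fixed. Which bin it is in varies.
- low_load_2: Contents of a nearly empty bin: two ring chokes of 35 mm lying on the floor, 14 mm high. Origin on the floor of its bin at the middle. Fixed. Which bin it is in varies.
- transformer: Bystander: loose white ring transformer with a copper band, 68 mm across, 36 mm high, standing to the left of the rack; origin under its centre.
- driver: Bystander: loose black motor-driver module with cooling fins, 75 x 44 x 95 mm, standing to the right of the rack; origin under its centre.
- screwdriver: Bystander: loose screwdriver, 160 mm long, lying between the robot and the rack; origin under its middle, x towards its tip.

How it is judged:
By the outcome, as a careful person would: the job done as asked, in the order asked, and still so for the second after the job is handed in, with the robot touching nothing.
It also fails if it takes over 40 s, if anything falls off the work surface, if the arm or the gripper's body presses on something with over 40 N, if the wrist force passes 120 N, or if a joint passes its speed limit or range.

## Robot

A 6-joint arm with a two-finger parallel gripper is mounted at the origin on the work surface. World frame = base frame: x ahead of the robot, y to its left, z up, the work surface at z = 0. Lengths are in m, angles in rad, forces in N, time in s.
With the tool pointing down it reaches from about 0.375 to 0.9 m from the base axis. Payload 3.1 kg.
Tool frame: the origin (TCP) lies midway between the tips of the shut fingers; the grasp point (between the pads) lies 19 mm behind it (manip.grasp_offset is the distance from the TCP to the grasp point, in m); z points along the fingers, y is the line along which they close (so a half turn about z gives the same grasp; the last joint's range is limited). The gripper opens to 85 mm and grips with 20 to 120 N. Pads are 22 mm wide; open, the fingers measure 114 mm over their backs; the gripper's body (76 mm by 85 mm) begins 54 mm behind the grasp point. The pads swing forward as they close: fully open they stand 13 mm farther back than shut.
Start: joints at [0.996, 0.527, 1.433, -0, 1.181, -0.178], TCP at [0.242, 0.576, 0.208] pointing down, gripper open.
Joint ranges: [-3.08, 3.08], [-0.75, 2.2], [0.22, 2.44], [-1.43, 4.57], [0, 2.65], [-2.85, 2.85]. Speed limits (rad/s): [2.79, 2.79, 3.14, 3.14, 3.14, 3.14].

## Interface

Orientations are given as a unit quaternion [x, y, z, w].
In Python, from station import sensors, cams, order, manip gives the robot as it stands.
- The arm moves only by the tool move_arm, never from a script. Its argument "targets" is a list of rows, each an object of numbers: "dx", "dy", "dz": the shift along the world's x, y, z normalised to -1 to 1, where 1 is 25 mm; "rx", "ry", "rz": the turn, a rotation vector about the world's x, y, z normalised to -1 to 1, where 1 is 30 degrees. A call has exactly 10 rows; each row shifts and turns the commanded pose from where the row before left it; what a row does not reach is not made up. A row lasts 1/8 s, in which the tool goes at most 62.5 mm and 10.7 degrees, less where a joint would pass 70% of its speed; a pose out of reach is approached as far as the arm can. A call with a number of a shift or a turn outside -1 to 1 is refused whole. A call with a gripper value outside its range is refused whole. "claw" is the opening in per cent of the stroke, from 0 (shut) to 100 (fully open), set as the call begins (left out, the last holds). The fingers move at their own pace and stop on an object; "newtons" is the grip in N (left out, the last holds). Time passes only in rows, so rows that do not move let the fingers close, or fill a call up. It gives the time, the measured TCP pose, the force, the opening and the grip force at its end, in the units of the state.
- sensors.sense(): the state, without advancing time (a new reading comes with each control period).
- cams.snapshot(name): name is "side" or "top" or "wrist"; returns the picture (420x560x3 uint8, red, green, blue); there is no depth.
- cams.camera_model(name): a dict with "fx", "fy", "cx", "cy" (pixels), "distortion" ([k1, k2, p1, p2, k3] as OpenCV has them; the pictures are not rectified), "extrinsics" (4x4, takes a point from world to camera coordinates). Camera axes: x right, y down, z forward; pixel columns grow to the right and rows downward; lengths in m; the calibration is good to about 2 mm. A picture is of the moment at which its call begins: read the wrist's pose just before it. camera_model takes no time and is no camera call; for the wrist camera it gives the pose at the moment of the call.
- order.sign_off(): hands the job in; it is judged then, once.
The state is a dict: "t": time; "q": joint angles; "qd": joint speeds; "tau": joint torques, N m; "tcp_pos": TCP position; "tool_rot": TCP orientation; "force": force on the tool from outside, world axes, zero at the start; "ft_torque": the same for the moment, N m; "finger_gap": opening from 0.0 (shut) to 1.0 (fully open); "gripper_force": force on a finger pad.
Only numpy, scipy, OpenCV 4.12 (cv2) and the standard library are available. Lean on these libraries where they do the work, as an engineer would, in place of code of your own. Each camera call takes 0.05 s, during which the arm holds its last target. There are 200 camera calls.

## Working session

There is one attempt and no reset: what is moved stays moved. The work goes in short steps, Python scripts to look and compute and a tool call to move; the robot and the scene stay as the last step left them, time stands still between calls to the robot, and variables do not carry over. Pictures are saved under pics/ and viewed, at most 10 in all, crops included, and the job is handed in when it is done.

Besides the shell and the picture viewer there is one more tool, called after "Emit:" in YAML: its name, and indented under it one key for each argument. move_arm: Moves the arm, as the interface text tells. Scaled input: -1 to 1 covers 25 mm each way for a shift and 30 degrees each way for a turn. Its arguments: {"type":"object","properties":{"targets":{"type":"array"},"claw":{"type":"number"},"newtons":{"type":"number"}},"required":["targets"]}

```bash
ls; mkdir -p pics; python3 - <<'E'
from station import sensors,cams
import cv2
for n in("top","side"):
    im=cams.snapshot(n); cv2.imwrite(f"pics/{n}0.png",im[:,:,::-1])
    print(n,cams.camera_model(n))
s=sensors.sense();print(s["t"],s["tcp_pos"],s["tool_rot"])
E
```

```text
pics
top {'fx': 469.3751160588449, 'fy': 469.3751160588449, 'cx': 279.56451914945757, 'cy': 207.333378213916, 'distortion': array([-0.10555454,  0.        ,  0.        ,  0.        ,  0.        ]), 'extrinsics': array([[-0.02267828, -0.99972918,  0.00522152,  0.00539526],
       [-0.99072866,  0.02177372, -0.1340993 ,  0.59617624],
       [ 0.13394929, -0.00821425, -0.99095414,  1.14523441],
       [ 0.        ,  0.        ,  0.        ,  1.        ]])}
side {'fx': 508.966073078691, 'fy': 508.966073078691, 'cx': 282.40569303450513, 'cy': 212.1079255341425, 'distortion': array([-0.1891864,  0.       ,  0.       ,  0.       ,  0.       ]), 'extrinsics': array([[-0.85139128, -0.52442989,  0.01030389,  0.4984491 ],
       [-0.4130331 ,  0.65817566, -0.62945092,  0.32255207],
       [ 0.32332111, -0.54016487, -0.77697192,  1.43177942],
       [ 0.        ,  0.        ,  0.        ,  1.        ]])}
0.1 [0.24113254 0.57587459 0.20664488] [ 1.97108645e-01  9.80381182e-01 -8.91891125e-04 -3.52099527e-04]
```

View pics/top0.png

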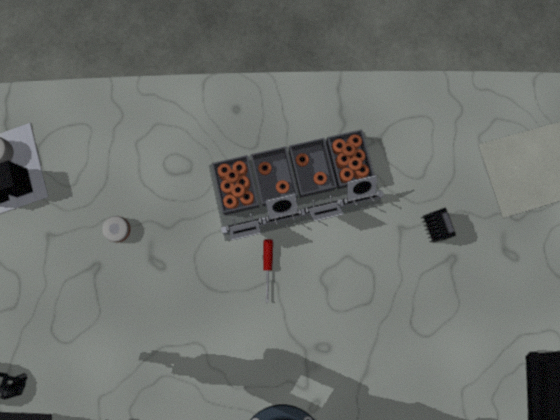

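View pics/side0.png

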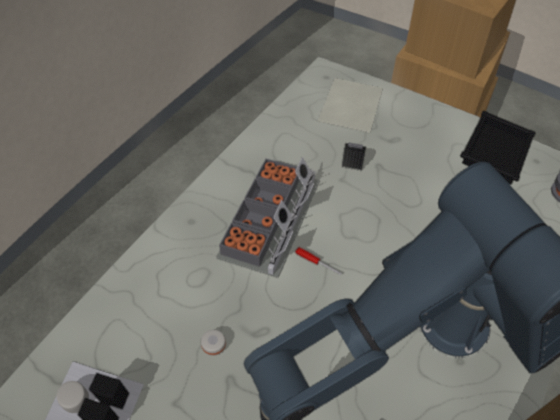

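The top view shows, from left to right, bins that are full (235,187), low (270,172), low (312,170) and full (350,157). The tags show bar (245,230), disc (283,206), bar (326,211) and disc (361,188). So the leftmost tag must go back to the disc and the second must come forward to the bar. I'll enlarge both views to measure.

```bash
python3 - <<'E'
import cv2
a=cv2.imread("pics/top0.png")[120:250,200:400]; cv2.imwrite("pics/topc.png",cv2.resize(a,None,fx=4,fy=4,interpolation=2))
a=cv2.imread("pics/side0.png")[145:285,210:360]; cv2.imwrite("pics/sidec.png",cv2.resize(a,None,fx=4,fy=4,interpolation=2))
E
```

```text
(no output)
```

View pics/topc.png

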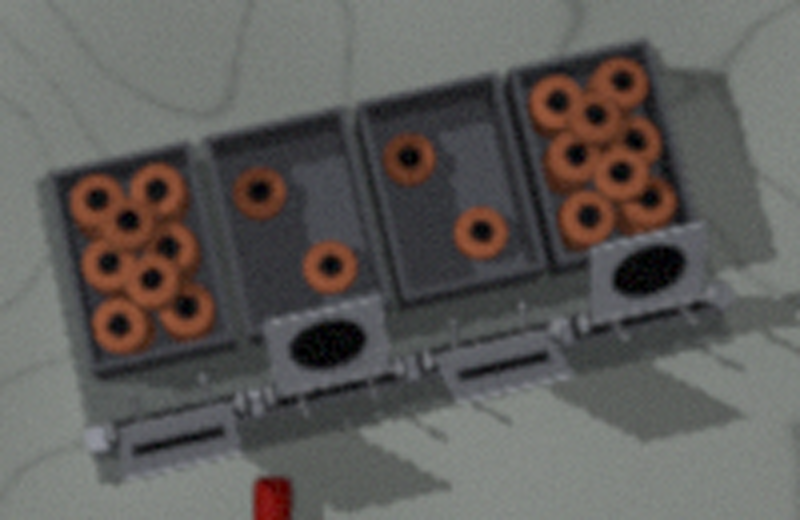

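View pics/sidec.png

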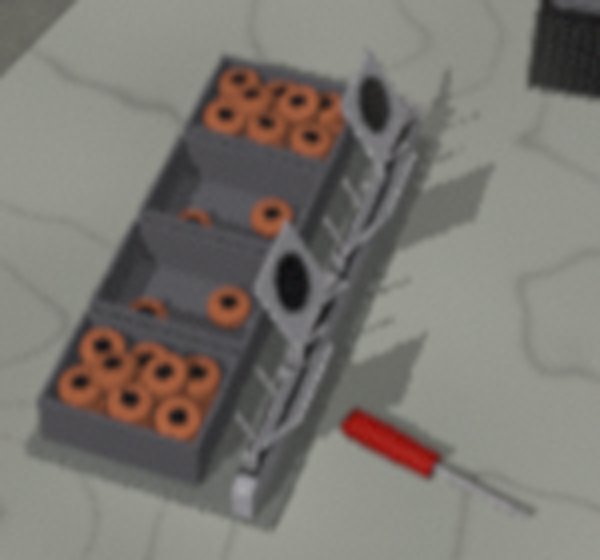

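Top crop: the discs are at (327,343) and (649,271), the rim corners of the left bin at (48,176) and (97,372). Side crop: the same discs are at (292,281) and (374,104), the rim corners at (42,405) and (197,472). Next I triangulate these.

```bash
cat > m.py <<'E'
import numpy as np,cv2
from station import sensors,cams
def norm(m,p):
    K=np.array([[m["fx"],0,m["cx"]],[0,m["fy"],m["cy"]],[0,0,1]])
    return cv2.undistortPoints(np.array([[p]],float),K,m["distortion"]).reshape(2,1)
T,S=cams.camera_model("top"),cams.camera_model("side")
def tri(a,b):
    X=cv2.triangulatePoints(T["extrinsics"][:3],S["extrinsics"][:3],norm(T,a),norm(S,b))
    return (X[:3]/X[3]).ravel()
def plane(m,p,z):
    E=m["extrinsics"];R,t=E[:3,:3],E[:3,3];c=-R.T@t;d=R.T@np.append(norm(m,p),1)
    return c+d*(z-c[2])/d[2]
tc=lambda u,v:(200+(u+.5)/4-.5,120+(v+.5)/4-.5)
sc=lambda u,v:(210+(u+.5)/4-.5,145+(v+.5)/4-.5)
E
python3 - <<'E'
from m import *
np.set_printoptions(precision=4,suppress=True)
d2=tri(tc(327,343),sc(292,281));d4=tri(tc(649,271),sc(374,104))
print(d2,d4,np.linalg.norm(d2-d4)); print(tri(tc(48,176),sc(42,405)),tri(tc(97,372),sc(197,472)))
yv=(d2-d4)[:2];yv/=np.linalg.norm(yv);xv=np.array([yv[1],-yv[0]]);print("yaw",np.arctan2(xv[1],xv[0]))
D2=plane(T,tc(327,343),.0915);D4=plane(T,tc(649,271),.0915);B1=plane(T,tc(180,442),.0915);B3=plane(T,tc(504,366),.0915)
print(D2,D4,B1,B3)
for n,P,s in(("h1",B1,1),("h2",D2,-1),("h3",B3,1),("h4",D4,-1)): print(n,P[:2]+s*.018*xv)
print("screwdriver",plane(T,(268,240),.012),plane(T,(271,302),.005))
E
```

```text
[ 0.5931 -0.0119  0.0974] [ 0.6339 -0.2083  0.0956] 0.20064762802993194
[0.7087 0.1613 0.0545] [0.587  0.1342 0.0263]
yaw 0.20463401817978905
[ 0.5939 -0.012   0.0915] [ 0.6339 -0.2094  0.0915] [0.5359 0.0776 0.0915] [ 0.5775 -0.1185  0.0915]
h1 [0.5535 0.0813]
h2 [ 0.5763 -0.0156]
h3 [ 0.5951 -0.1149]
h4 [ 0.6163 -0.213 ]
screwdriver [0.5161 0.0234 0.012 ] [0.3586 0.0191 0.005 ]
```

Emit:
move_arm:
  targets:
    - {"dx":0.46,"dy":-1,"rz":0.29}
    - {"dx":0.46,"dy":-1,"rz":0.29}
    - {"dx":0.46,"dy":-1,"rz":0.29}
    - {"dx":0.46,"dy":-1,"rz":0.28}
    - {"dx":0.46,"dy":-1}
    - {"dx":0.46,"dy":-1}
    - {"dx":0.46,"dy":-1}
    - {"dx":0.46,"dy":-1}
    - {"dx":0.46,"dy":-1}
    - {"dx":0.46,"dy":-1}
  claw: 0

```text
schema error: expected keys dx, dy, dz, rx, ry, rz
```

Emit:
move_arm:
  targets:
    - {"dx":0.46,"dy":-1}
    - {"dx":0.46,"dy":-1}
    - {"dx":0.46,"dy":-1}
    - {"dx":0.46,"dy":-1}
    - {"dx":0.46,"dy":-1}
    - {"dx":0.46,"dy":-1}
    - {"dx":0.46,"dy":-1}
    - {"dx":0.46,"dy":-1}
    - {"dx":0.46,"dy":-1}
    - {"dx":0.46,"dy":-1}

```text
schema error: expected keys dx, dy, dz, rx, ry, rz
```

All six keys are needed in each row.

Emit:
move_arm:
  targets:
    - {"dx":0.46,"dy":-1,"dz":0,"rx":0,"ry":0,"rz":0.29}
    - {"dx":0.46,"dy":-1,"dz":0,"rx":0,"ry":0,"rz":0.29}
    - {"dx":0.46,"dy":-1,"dz":0,"rx":0,"ry":0,"rz":0.29}
    - {"dx":0.46,"dy":-1,"dz":0,"rx":0,"ry":0,"rz":0.28}
    - {"dx":0.46,"dy":-1,"dz":0,"rx":0,"ry":0,"rz":0}
    - {"dx":0.46,"dy":-1,"dz":0,"rx":0,"ry":0,"rz":0}
    - {"dx":0.46,"dy":-1,"dz":0,"rx":0,"ry":0,"rz":0}
    - {"dx":0.46,"dy":-1,"dz":0,"rx":0,"ry":0,"rz":0}
    - {"dx":0.46,"dy":-1,"dz":0,"rx":0,"ry":0,"rz":0}
    - {"dx":0.46,"dy":-1,"dz":0,"rx":0,"ry":0,"rz":0}
  claw: 0

```text
t: 1.35
tcp_pos: [0.3566, 0.3255, 0.2073]
tool_rot: [-0.103, 0.995, -0.0, -0.0]
force: [0.7, 0.2, 0.7]
finger_gap: 0.0
gripper_force: 0.0
```

Emit:
move_arm:
  targets:
    - {"dx":0.5,"dy":-1,"dz":0,"rx":0,"ry":0,"rz":0}
    - {"dx":0.5,"dy":-1,"dz":0,"rx":0,"ry":0,"rz":0}
    - {"dx":0.5,"dy":-1,"dz":0,"rx":0,"ry":0,"rz":0}
    - {"dx":0.5,"dy":-1,"dz":0,"rx":0,"ry":0,"rz":0}
    - {"dx":0.5,"dy":-1,"dz":0,"rx":0,"ry":0,"rz":0}
    - {"dx":0.5,"dy":-1,"dz":0,"rx":0,"ry":0,"rz":0}
    - {"dx":0.5,"dy":-1,"dz":0,"rx":0,"ry":0,"rz":0}
    - {"dx":0.5,"dy":-1,"dz":0,"rx":0,"ry":0,"rz":0}
    - {"dx":0.5,"dy":-1,"dz":0,"rx":0,"ry":0,"rz":0}
    - {"dx":0.5,"dy":-1,"dz":0,"rx":0,"ry":0,"rz":0}

```text
t: 2.6
tcp_pos: [0.4815, 0.0756, 0.2072]
tool_rot: [-0.102, 0.995, 0.0, -0.0]
force: [1.1, 0.7, -1.0]
finger_gap: 0.004
gripper_force: 0.0
```

Emit:
move_arm:
  targets:
    - {"dx":0,"dy":-0.1,"dz":-0.5,"rx":0,"ry":0,"rz":0}
    - {"dx":0,"dy":-0.1,"dz":-0.5,"rx":0,"ry":0,"rz":0}
    - {"dx":0,"dy":-0.1,"dz":-0.5,"rx":0,"ry":0,"rz":0}
    - {"dx":0,"dy":0,"dz":-0.5,"rx":0,"ry":0,"rz":0}
    - {"dx":0,"dy":0,"dz":-0.5,"rx":0,"ry":0,"rz":0}
    - {"dx":0,"dy":0,"dz":-0.5,"rx":0,"ry":0,"rz":0}
    - {"dx":0,"dy":0,"dz":-0.5,"rx":0,"ry":0,"rz":0}
    - {"dx":0,"dy":0,"dz":-0.5,"rx":0,"ry":0,"rz":0}
    - {"dx":0,"dy":0,"dz":0,"rx":0,"ry":0,"rz":0}
    - {"dx":0,"dy":0,"dz":0,"rx":0,"ry":0,"rz":0}

```text
t: 3.85
tcp_pos: [0.4818, 0.0689, 0.1076]
tool_rot: [-0.102, 0.995, -0.0, 0.0]
force: [-0.2, 1.4, 0.4]
finger_gap: -0.004
gripper_force: 0.0
```

Emit:
move_arm:
  targets:
    - {"dx":0.2,"dy":0.04,"dz":0,"rx":0,"ry":0,"rz":0}
    - {"dx":0.2,"dy":0.04,"dz":0,"rx":0,"ry":0,"rz":0}
    - {"dx":0.2,"dy":0.04,"dz":0,"rx":0,"ry":0,"rz":0}
    - {"dx":0.2,"dy":0.04,"dz":0,"rx":0,"ry":0,"rz":0}
    - {"dx":0.2,"dy":0.04,"dz":0,"rx":0,"ry":0,"rz":0}
    - {"dx":0.2,"dy":0.04,"dz":0,"rx":0,"ry":0,"rz":0}
    - {"dx":0.2,"dy":0.04,"dz":0,"rx":0,"ry":0,"rz":0}
    - {"dx":0.2,"dy":0.04,"dz":0,"rx":0,"ry":0,"rz":0}
    - {"dx":0.2,"dy":0.04,"dz":0,"rx":0,"ry":0,"rz":0}
    - {"dx":0.2,"dy":0.04,"dz":0,"rx":0,"ry":0,"rz":0}

```text
t: 5.1
tcp_pos: [0.5318, 0.079, 0.1075]
tool_rot: [-0.103, 0.995, 0.0, -0.0]
force: [0.0, -0.0, 0.8]
finger_gap: 0.003
gripper_force: 0.0
```

Emit:
move_arm:
  targets:
    - {"dx":0.13,"dy":0.03,"dz":0,"rx":0,"ry":0,"rz":0}
    - {"dx":0.13,"dy":0.03,"dz":0,"rx":0,"ry":0,"rz":0}
    - {"dx":0.13,"dy":0.03,"dz":0,"rx":0,"ry":0,"rz":0}
    - {"dx":0.13,"dy":0.03,"dz":0,"rx":0,"ry":0,"rz":0}
    - {"dx":0.13,"dy":0.03,"dz":0,"rx":0,"ry":0,"rz":0}
    - {"dx":0.13,"dy":0.03,"dz":0,"rx":0,"ry":0,"rz":0}
    - {"dx":0.13,"dy":0.03,"dz":0,"rx":0,"ry":0,"rz":0}
    - {"dx":0.13,"dy":0.03,"dz":0,"rx":0,"ry":0,"rz":0}
    - {"dx":0.1,"dy":0.02,"dz":0,"rx":0,"ry":0,"rz":0}
    - {"dx":0,"dy":0,"dz":0,"rx":0,"ry":0,"rz":0}

```text
t: 6.35
tcp_pos: [0.5602, 0.0855, 0.1075]
tool_rot: [-0.102, 0.995, -0.0, 0.0]
force: [-0.5, 0.3, -0.4]
finger_gap: 0.002
gripper_force: 0.0
```

Emit:
move_arm:
  targets:
    - {"dx":0,"dy":0,"dz":0.7,"rx":0,"ry":0,"rz":0}
    - {"dx":0,"dy":0,"dz":0.7,"rx":0,"ry":0,"rz":0}
    - {"dx":0,"dy":0,"dz":0.7,"rx":0,"ry":0,"rz":0}
    - {"dx":0,"dy":0,"dz":0.7,"rx":0,"ry":0,"rz":0}
    - {"dx":0.6,"dy":-0.7,"dz":0,"rx":0,"ry":0,"rz":0}
    - {"dx":0.6,"dy":-0.7,"dz":0,"rx":0,"ry":0,"rz":0}
    - {"dx":0.6,"dy":-0.7,"dz":0,"rx":0,"ry":0,"rz":0}
    - {"dx":0.6,"dy":-0.7,"dz":0,"rx":0,"ry":0,"rz":0}
    - {"dx":0.68,"dy":-0.7,"dz":0,"rx":0,"ry":0,"rz":0}
    - {"dx":0,"dy":0,"dz":0,"rx":0,"ry":0,"rz":0}

```text
t: 7.6
tcp_pos: [0.6386, -0.0043, 0.1769]
tool_rot: [-0.101, 0.995, -0.0, 0.0]
force: [-1.2, -0.5, -0.3]
finger_gap: 0.003
gripper_force: 0.0
```

```bash
python3 - <<'E'
from m import *
a=cams.snapshot("side")[120:300,180:380,::-1];b=cams.snapshot("top")[110:260,190:410,::-1]
cv2.imwrite("pics/s1.png",np.hstack([cv2.resize(a,(400,360)),cv2.resize(b,(400,360))]))
E
```

```text
(no output)
```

View pics/s1.png

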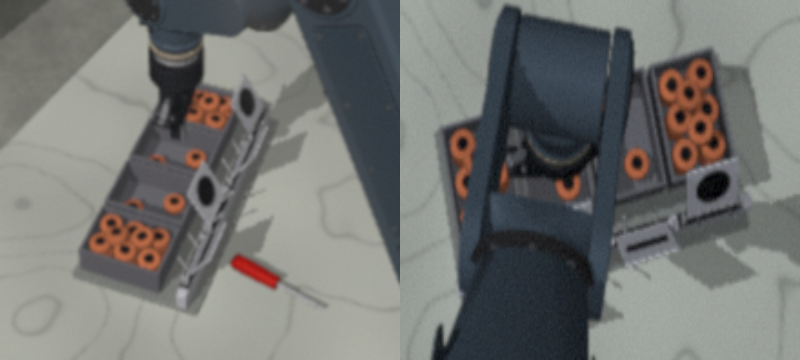

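The right half, from the top camera, is blocked by the arm. In the side half, the second tag still shows its disc at (205,190). The first, at about (205,240), still seems to lean forward, so I'll check it closer with the existing camera.

```bash
python3 - <<'E'
from m import *
a=cams.snapshot("side")[195:275,240:320,::-1];w=cams.snapshot("wrist")[:,:,::-1]
cv2.imwrite("pics/s2.png",np.hstack([cv2.resize(a,(400,400),interpolation=2),cv2.resize(w,(400,300))[[*range(300)]+[299]*100]]))
E
```

```text
(no output)
```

View pics/s2.png

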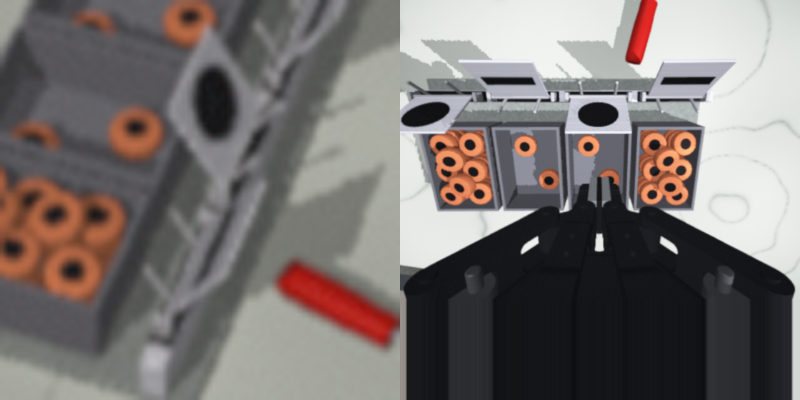

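The wrist view confirms that tag 1, on the right at (690,80), fell back to the bar. It needs a longer push. I'll do tag 2 first, pushing farther this time.

Emit:
move_arm:
  targets:
    - {"dx":0,"dy":0,"dz":-0.4,"rx":0,"ry":0,"rz":0}
    - {"dx":0,"dy":0,"dz":-0.4,"rx":0,"ry":0,"rz":0}
    - {"dx":0,"dy":0,"dz":-0.4,"rx":0,"ry":0,"rz":0}
    - {"dx":0,"dy":0,"dz":-0.4,"rx":0,"ry":0,"rz":0}
    - {"dx":0,"dy":0,"dz":-0.4,"rx":0,"ry":0,"rz":0}
    - {"dx":0,"dy":0,"dz":-0.4,"rx":0,"ry":0,"rz":0}
    - {"dx":0,"dy":0,"dz":-0.4,"rx":0,"ry":0,"rz":0}
    - {"dx":0,"dy":0,"dz":0,"rx":0,"ry":0,"rz":0}
    - {"dx":-0.2,"dy":-0.04,"dz":0,"rx":0,"ry":0,"rz":0}
    - {"dx":-0.2,"dy":-0.04,"dz":0,"rx":0,"ry":0,"rz":0}

```text
t: 9.05
tcp_pos: [0.6269, -0.0042, 0.108]
tool_rot: [-0.103, 0.995, -0.0, 0.0]
force: [0.4, -0.7, 0.6]
finger_gap: 0.002
gripper_force: 0.0
```

Emit:
move_arm:
  targets:
    - {"dx":-0.2,"dy":-0.04,"dz":0,"rx":0,"ry":0,"rz":0}
    - {"dx":-0.2,"dy":-0.04,"dz":0,"rx":0,"ry":0,"rz":0}
    - {"dx":-0.2,"dy":-0.04,"dz":0,"rx":0,"ry":0,"rz":0}
    - {"dx":-0.2,"dy":-0.04,"dz":0,"rx":0,"ry":0,"rz":0}
    - {"dx":-0.2,"dy":-0.04,"dz":0,"rx":0,"ry":0,"rz":0}
    - {"dx":-0.2,"dy":-0.04,"dz":0,"rx":0,"ry":0,"rz":0}
    - {"dx":-0.2,"dy":-0.04,"dz":0,"rx":0,"ry":0,"rz":0}
    - {"dx":-0.2,"dy":-0.04,"dz":0,"rx":0,"ry":0,"rz":0}
    - {"dx":-0.2,"dy":-0.04,"dz":0,"rx":0,"ry":0,"rz":0}
    - {"dx":-0.2,"dy":-0.04,"dz":0,"rx":0,"ry":0,"rz":0}

```text
t: 10.3
tcp_pos: [0.5767, -0.0141, 0.1075]
tool_rot: [-0.102, 0.995, -0.0, 0.0]
force: [0.4, 0.2, -0.0]
finger_gap: -0.002
gripper_force: 0.0
```

Emit:
move_arm:
  targets:
    - {"dx":-0.12,"dy":-0.02,"dz":0,"rx":0,"ry":0,"rz":0}
    - {"dx":-0.12,"dy":-0.03,"dz":0,"rx":0,"ry":0,"rz":0}
    - {"dx":-0.12,"dy":-0.02,"dz":0,"rx":0,"ry":0,"rz":0}
    - {"dx":-0.12,"dy":-0.03,"dz":0,"rx":0,"ry":0,"rz":0}
    - {"dx":-0.12,"dy":-0.02,"dz":0,"rx":0,"ry":0,"rz":0}
    - {"dx":-0.1,"dy":-0.02,"dz":0,"rx":0,"ry":0,"rz":0}
    - {"dx":-0.1,"dy":-0.02,"dz":0,"rx":0,"ry":0,"rz":0}
    - {"dx":0,"dy":0,"dz":0,"rx":0,"ry":0,"rz":0}
    - {"dx":0,"dy":0,"dz":0,"rx":0,"ry":0,"rz":0}
    - {"dx":0,"dy":0,"dz":0,"rx":0,"ry":0,"rz":0}

```text
t: 11.55
tcp_pos: [0.5571, -0.0181, 0.1075]
tool_rot: [-0.102, 0.995, -0.0, 0.0]
force: [0.2, 1.5, -0.4]
finger_gap: -0.001
gripper_force: 0.0
```

```bash
python3 - <<'E'
from m import *
a=cams.snapshot("side")[175:275,240:340,::-1];w=cams.snapshot("wrist")[:,:,::-1]
cv2.imwrite("pics/s3.png",np.hstack([cv2.resize(a,(400,400),interpolation=2),cv2.resize(w,(400,300))[[*range(300)]+[299]*100]]))
E
```

```text
(no output)
```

View pics/s3.png

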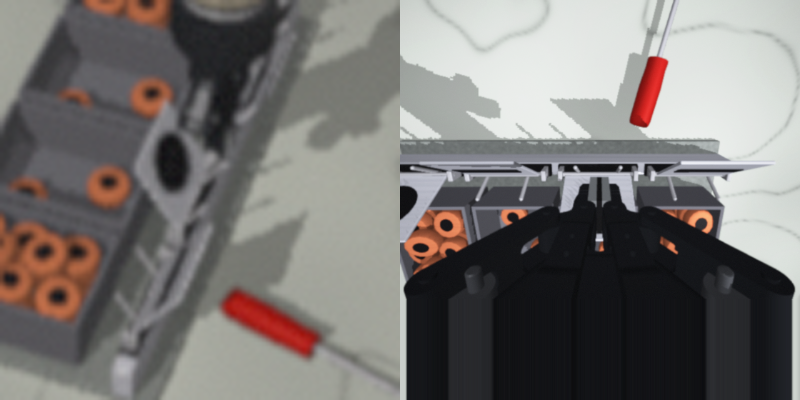

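The second tag is still leaning back, with its disc at (172,160) in the side half, although the finger is now in front of it. The tip must have passed over the edge. I'll check the tip height by projecting the TCP and the tag edges into the pictures.

```bash
python3 - <<'E'
from m import *
s=sensors.sense();p=s["tcp_pos"];print(p,s["q"],s["finger_gap"],s["t"])
xv=np.array([.979,.205,0]);yv=np.array([-.205,.979,0]);h2=np.array([.576,-.015,.06])
pts=np.array([p,p+[0,0,.03],h2+.036*xv+[0,0,.062]+.036*yv,h2+.036*xv+[0,0,.062]-.036*yv,h2+.036*yv,h2-.036*yv])
def pr(m):
    K=np.array([[m["fx"],0,m["cx"]],[0,m["fy"],m["cy"]],[0,0,1]]);E=m["extrinsics"]
    return cv2.projectPoints(pts,cv2.Rodrigues(E[:3,:3])[0],E[:3,3],K,m["distortion"])[0][:,0]
out=[]
for n,(c,r,w),k in(("side",(245,175,80),5),("wrist",(180,120,200),2)):
    m=cams.camera_model(n);a=cams.snapshot(n)[r:r+w,c:c+w,::-1]
    a=cv2.resize(a,(400,400),interpolation=2)
    q=pr(m);print(n,q.round(1).tolist(), m["extrinsics"][2] if n=="wrist" else "")
    for i,u in enumerate(q):
        x,y=((u-[c,r]+.5)*400/w).astype(int);cv2.circle(a,(int(x),int(y)),3,[(0,255,0),(255,255,0),(255,0,255),(255,0,255),(0,255,255),(0,255,255)][i],-1)
    out.append(a)
cv2.imwrite("pics/s4.png",np.hstack(out))
E
```

```text
[ 0.55708663 -0.01804198  0.10748871] [-2.32848986e-01  5.75418549e-01  1.69499712e+00 -2.86709961e-05
  8.71109475e-01 -2.00906407e+00] 0.0027174146480552445 11.65
side [[293.9, 216.4], [294.2, 210.1], [272.7, 217.0], [280.9, 199.7], [283.8, 232.8], [291.5, 215.5]] 
wrist [[278.4, 246.6], [278.3, 269.6], [334.9, 338.2], [219.1, 338.2], [322.8, 245.2], [231.9, 245.2]] [ 0.27302596  0.05669664 -0.96033448  0.13278254]
```

View pics/s4.png

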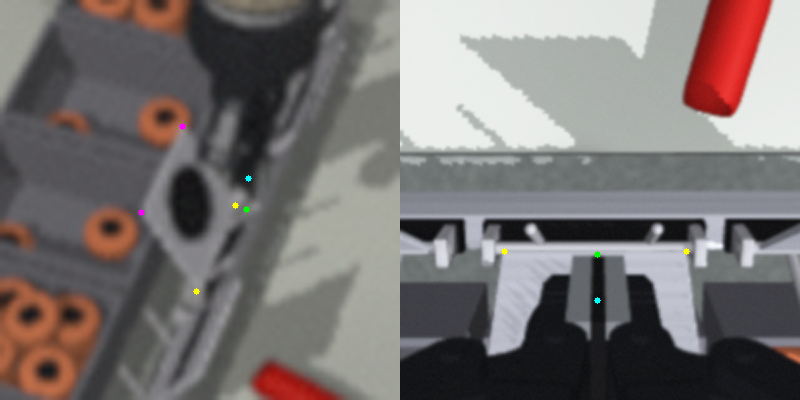

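The wrist projection agrees with the tip. In the side half the finger seems to end above the projected TCP at (246,209). I'll test for a height bias using the earlier wrist picture, where bar 1 is at (690,81), bar 3 at (508,79) and disc 2 at (598,114).

```bash
python3 - <<'E'
from m import *
from scipy.spatial.transform import Rotation as R
from scipy.optimize import least_squares
s=sensors.sense();m=cams.camera_model("wrist")
def H(p,q):
    A=np.eye(4);A[:3,:3]=R.from_quat(q).as_matrix();A[:3,3]=p;return A
X=m["extrinsics"]@H(s["tcp_pos"],s["tool_rot"])
K=np.array([[m["fx"],0,m["cx"]],[0,m["fy"],m["cy"]],[0,0,1]])
P=np.array([plane(T,tc(180,442),.0915),plane(T,tc(504,366),.0915),plane(T,tc(327,343),.0915)])
obs=(np.array([[690,81],[508,79],[598,114]])-[400,0]+.5)*1.4-.5
def proj(d,pts=P):
    E=X@np.linalg.inv(H(np.array([.6386,-.0043,.1769])+d,[-.101,.995,0,0]))
    return cv2.projectPoints(pts,cv2.Rodrigues(E[:3,:3])[0],E[:3,3],K,m["distortion"])[0][:,0]
print(m["fx"],X.round(3).tolist());print(proj(np.zeros(3)).round(1).tolist(),obs.tolist())
r=least_squares(lambda d:(proj(d)-obs).ravel(),np.zeros(3));print("tcp offset",r.x,r.fun.round(1))
# fingertip in image: white-ish pads rows
g=cv2.cvtColor(cams.snapshot("wrist"),cv2.COLOR_RGB2GRAY);print(g[225:290:3,270],g[225:290:3,288])
E
```

```text
291.90023565998223 [[0.001, 1.0, 0.0, -0.0], [-0.96, 0.001, -0.279, 0.022], [-0.279, -0.0, 0.96, 0.181], [0.0, 0.0, 0.0, 1.0]]
[[402.2, 109.7], [156.6, 111.4], [280.2, 158.0]] [[406.2, 113.6], [151.39999999999998, 110.8], [277.4, 159.79999999999998]]
tcp offset [-0.00152805  0.00078455 -0.00897157] [-0.9 -2.7 -0.6  1.8  1.6  0.9]
[139 164  20  20  17  60 202 186 104 101 101 102 103 103 103 102 104 102
 104 127  25  21] [139 165  18  17  19  59 201 186 103 103 103 103 104 103 102 102 103 103
 104 106  23  21]
```

Emit:
move_arm:
  targets:
    - {"dx":0,"dy":0,"dz":0.65,"rx":0,"ry":0,"rz":0}
    - {"dx":0,"dy":0,"dz":0.65,"rx":0,"ry":0,"rz":0}
    - {"dx":0,"dy":0,"dz":0.65,"rx":0,"ry":0,"rz":0}
    - {"dx":-0.5,"dy":0.7,"dz":0,"rx":0,"ry":0,"rz":0}
    - {"dx":-0.5,"dy":0.7,"dz":0,"rx":0,"ry":0,"rz":0}
    - {"dx":-0.5,"dy":0.7,"dz":0,"rx":0,"ry":0,"rz":0}
    - {"dx":-0.5,"dy":0.7,"dz":0,"rx":0,"ry":0,"rz":0}
    - {"dx":-0.5,"dy":0.7,"dz":0,"rx":0,"ry":0,"rz":0}
    - {"dx":-0.1,"dy":0,"dz":0,"rx":0,"ry":0,"rz":0}
    - {"dx":0,"dy":0,"dz":0,"rx":0,"ry":0,"rz":0}

```text
t: 13.05
tcp_pos: [0.4923, 0.0694, 0.1564]
tool_rot: [-0.103, 0.995, -0.0, 0.0]
force: [0.4, 0.3, -0.7]
finger_gap: 0.004
gripper_force: 0.0
```

Emit:
move_arm:
  targets:
    - {"dx":0,"dy":0,"dz":-0.35,"rx":0,"ry":0,"rz":0}
    - {"dx":0,"dy":0,"dz":-0.35,"rx":0,"ry":0,"rz":0}
    - {"dx":0,"dy":0,"dz":-0.35,"rx":0,"ry":0,"rz":0}
    - {"dx":0,"dy":0,"dz":-0.35,"rx":0,"ry":0,"rz":0}
    - {"dx":0,"dy":0,"dz":-0.35,"rx":0,"ry":0,"rz":0}
    - {"dx":0,"dy":0,"dz":-0.35,"rx":0,"ry":0,"rz":0}
    - {"dx":0,"dy":0,"dz":-0.35,"rx":0,"ry":0,"rz":0}
    - {"dx":0,"dy":0,"dz":-0.25,"rx":0,"ry":0,"rz":0}
    - {"dx":0,"dy":0,"dz":0,"rx":0,"ry":0,"rz":0}
    - {"dx":0,"dy":0,"dz":0,"rx":0,"ry":0,"rz":0}

```text
t: 14.3
tcp_pos: [0.4922, 0.0694, 0.0889]
tool_rot: [-0.102, 0.995, -0.0, 0.0]
force: [0.6, 1.2, -0.6]
finger_gap: 0.005
gripper_force: 0.0
```

Emit:
move_arm:
  targets:
    - {"dx":0.2,"dy":0.04,"dz":0,"rx":0,"ry":0,"rz":0}
    - {"dx":0.2,"dy":0.04,"dz":0,"rx":0,"ry":0,"rz":0}
    - {"dx":0.2,"dy":0.04,"dz":0,"rx":0,"ry":0,"rz":0}
    - {"dx":0.2,"dy":0.04,"dz":0,"rx":0,"ry":0,"rz":0}
    - {"dx":0.2,"dy":0.04,"dz":0,"rx":0,"ry":0,"rz":0}
    - {"dx":0.2,"dy":0.04,"dz":0,"rx":0,"ry":0,"rz":0}
    - {"dx":0.2,"dy":0.04,"dz":0,"rx":0,"ry":0,"rz":0}
    - {"dx":0.2,"dy":0.04,"dz":0,"rx":0,"ry":0,"rz":0}
    - {"dx":0,"dy":0,"dz":0,"rx":0,"ry":0,"rz":0}
    - {"dx":0,"dy":0,"dz":0,"rx":0,"ry":0,"rz":0}

```text
t: 15.55
tcp_pos: [0.5318, 0.0774, 0.0887]
tool_rot: [-0.102, 0.995, 0.0, -0.0]
force: [0.1, -0.6, 0.8]
finger_gap: 0.002
gripper_force: 0.0
```

```bash
python3 - <<'E'
from m import *
a=cams.snapshot("side")[180:280,240:340,::-1];w=cams.snapshot("wrist")[:,:,::-1]
cv2.imwrite("pics/s5.png",np.hstack([cv2.resize(a,(400,400),interpolation=2),cv2.resize(w,(400,300))[[*range(300)]+[299]*100]]))
E
```

```text
(no output)
```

View pics/s5.png

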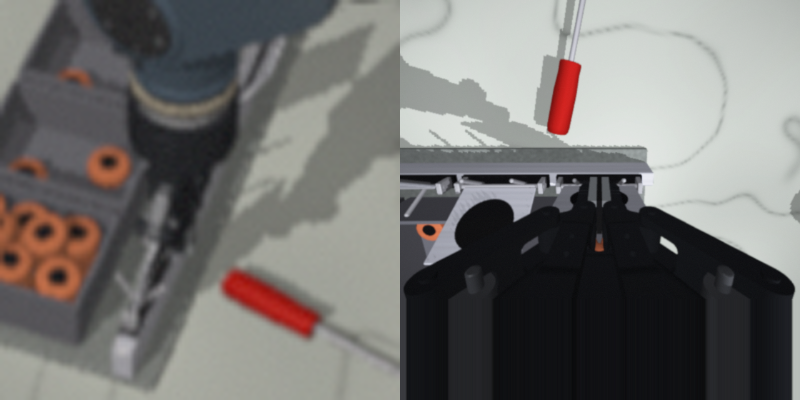

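Side half: the first tag's plate, at (155,250), now stands nearly upright against the finger. In the wrist half its bar is gone from the front. Contact works at this lower height, so I continue the push.

Emit:
move_arm:
  targets:
    - {"dx":0.13,"dy":0.03,"dz":0,"rx":0,"ry":0,"rz":0}
    - {"dx":0.13,"dy":0.03,"dz":0,"rx":0,"ry":0,"rz":0}
    - {"dx":0.13,"dy":0.03,"dz":0,"rx":0,"ry":0,"rz":0}
    - {"dx":0.13,"dy":0.03,"dz":0,"rx":0,"ry":0,"rz":0}
    - {"dx":0.13,"dy":0.03,"dz":0,"rx":0,"ry":0,"rz":0}
    - {"dx":0.13,"dy":0.03,"dz":0,"rx":0,"ry":0,"rz":0}
    - {"dx":0.13,"dy":0.03,"dz":0,"rx":0,"ry":0,"rz":0}
    - {"dx":0.13,"dy":0.03,"dz":0,"rx":0,"ry":0,"rz":0}
    - {"dx":0,"dy":0,"dz":0,"rx":0,"ry":0,"rz":0}
    - {"dx":0,"dy":0,"dz":0,"rx":0,"ry":0,"rz":0}

```text
t: 16.9
tcp_pos: [0.5578, 0.0834, 0.0887]
tool_rot: [-0.102, 0.995, 0.0, -0.0]
force: [-0.1, 0.2, 0.8]
finger_gap: -0.001
gripper_force: 0.0
```

```bash
python3 - <<'E'
from m import *
w=cams.snapshot("wrist");cv2.imwrite("pics/w6.png",w[:,:,::-1])
a=cams.snapshot("side");cv2.imwrite("pics/side6.png",a[:,:,::-1])
# predicted bar/disc/plate points of tag 1 in the pictures: 3D plate samples at lean back vs front, sampled gray
xv=np.array([.979,.205,0]);yv=np.array([-.205,.979,0]);h=np.array([.554,.082,.06])
for n,im in(("side",a),("wrist",w)):
    m=cams.camera_model(n);K=np.array([[m["fx"],0,m["cx"]],[0,m["fy"],m["cy"]],[0,0,1]]);E=m["extrinsics"]
    for s in(1,-1):
        pts=np.array([h+r*(s*.5*xv+[0,0,.866])+y*yv for r in(.02,.036,.055,.068) for y in(-.03,-.02,0,.02,.03)])
        q=cv2.projectPoints(pts,cv2.Rodrigues(E[:3,:3])[0],E[:3,3],K,m["distortion"])[0][:,0].round().astype(int)
        g=cv2.cvtColor(im,cv2.COLOR_RGB2GRAY);print(n,"back" if s>0 else "front");print(np.array([g[v,u] if 0<=v<420 and 0<=u<560 else 0 for u,v in q]).reshape(4,5))
E
```

```text
side back
[[ 79  44  46 134 135]
 [ 46  26  26  52 130]
 [ 77  84  48 112 133]
 [110 132  61 136 134]]
side front
[[101 119  48  98 102]
 [ 89  97  97  99 120]
 [ 92  98  95  94  92]
 [ 83  83  83  84  83]]
wrist back
[[183 170  18 185 183]
 [168  17  17  16 179]
 [106  16  24  20  72]
 [ 23  19  23  20  19]]
wrist front
[[ 19 154  17  81  16]
 [ 26 190  20  98  17]
 [130 130 130 130 128]
 [129 128 129 128 129]]
```

The samples show the disc pattern in the leaned-back pose, so tag 1 is over. I retreat backwards, then up, and check it.

Emit:
move_arm:
  targets:
    - {"dx":-0.4,"dy":-0.08,"dz":0,"rx":0,"ry":0,"rz":0}
    - {"dx":-0.4,"dy":-0.08,"dz":0,"rx":0,"ry":0,"rz":0}
    - {"dx":-0.4,"dy":-0.08,"dz":0,"rx":0,"ry":0,"rz":0}
    - {"dx":-0.4,"dy":-0.08,"dz":0,"rx":0,"ry":0,"rz":0}
    - {"dx":0,"dy":0,"dz":0.8,"rx":0,"ry":0,"rz":0}
    - {"dx":0,"dy":0,"dz":0.8,"rx":0,"ry":0,"rz":0}
    - {"dx":0,"dy":0,"dz":0.8,"rx":0,"ry":0,"rz":0}
    - {"dx":0,"dy":0,"dz":0.8,"rx":0,"ry":0,"rz":0}
    - {"dx":0,"dy":0,"dz":0.8,"rx":0,"ry":0,"rz":0}
    - {"dx":0,"dy":0,"dz":0,"rx":0,"ry":0,"rz":0}

```text
t: 18.25
tcp_pos: [0.5187, 0.0753, 0.19]
tool_rot: [-0.102, 0.995, -0.0, 0.002]
force: [-0.0, 0.3, 0.7]
finger_gap: 0.0
gripper_force: 0.0
```

```bash
cat > chk.py <<'E'
from m import *
xv=np.array([.979,.205,0]);yv=np.array([-.205,.979,0]);h1=np.array([.554,.082,.06])
for n in("side","wrist","top"):
    m=cams.camera_model(n);im=cams.snapshot(n);cv2.imwrite(f"pics/{n}_last.png",im[:,:,::-1]);K=np.array([[m["fx"],0,m["cx"]],[0,m["fy"],m["cy"]],[0,0,1]]);E=m["extrinsics"]
    g=cv2.cvtColor(im,cv2.COLOR_RGB2GRAY)
    for k in range(4):
        h=h1-.0997*k*yv;r=[]
        for s in(1,-1):
            pts=np.array([h+r*(s*.5*xv+[0,0,.866])+y*yv for r in(.018,.036,.054) for y in(-.03,-.015,0,.015,.03)])
            q=cv2.projectPoints(pts,cv2.Rodrigues(E[:3,:3])[0],E[:3,3],K,m["distortion"])[0][:,0].round().astype(int)
            r.append([int(g[v,u]) if 0<=v<420 and 0<=u<560 else -1 for u,v in q])
        print(n,k+1,"back",r[0],"front",r[1])
E
python3 chk.py
```

```text
side 1 back [131, 91, 47, 130, 134, 126, 23, 25, 21, 133, 133, 59, 25, 57, 132] front [115, 100, 36, 61, 79, 91, 115, 98, 80, 121, 99, 94, 97, 98, 101]
side 2 back [66, 43, 56, 130, 138, 112, 110, 106, 26, 133, 65, 55, 51, 92, 135] front [75, 87, 61, 62, 102, 90, 130, 89, 89, 119, 94, 96, 98, 96, 95]
side 3 back [32, 34, 37, 42, 28, 48, 35, 34, 35, 33, 105, 107, 40, 34, 37] front [28, 32, 101, 107, 120, 84, 90, 68, 106, 131, 127, 127, 126, 126, 123]
side 4 back [125, 89, 85, 67, 45, 72, 61, 55, 67, 69, 70, 69, 65, 58, 59] front [139, 105, 56, 85, 89, 135, 137, 102, 90, 126, 77, 114, 130, 115, 102]
wrist 1 back [169, 154, 16, 150, 174, 155, 16, 13, 46, 166, 165, 31, 14, 81, 105] front [21, 20, 22, 21, 21, 18, 18, 14, 13, 15, 96, 96, 96, 96, 95]
wrist 2 back [172, 103, 16, 175, 173, 153, 13, 15, 17, 166, 163, 15, 17, 17, 166] front [67, 101, 18, 20, 22, 160, 110, 14, 16, 32, 110, 113, 115, 94, 97]
wrist 3 back [94, 95, 95, 95, 97, 53, 37, 53, 54, 54, 138, 93, 66, 67, 140] front [94, 97, 120, 121, 154, 89, 91, 79, 78, 156, 138, 138, 141, 142, 155]
wrist 4 back [-1, -1, -1, 162, 161, -1, -1, -1, -1, 150, -1, -1, -1, -1, -1] front [-1, -1, -1, -1, 127, -1, -1, -1, -1, -1, -1, -1, -1, -1, -1]
top 1 back [56, 68, 66, 65, 64, 34, 61, 63, 65, 67, 34, 57, 61, 63, 65] front [48, 56, 67, 61, 60, 53, 54, 56, 58, 55, 52, 47, 60, 53, 46]
top 2 back [113, 54, 38, 86, 111, 105, 4, 0, 2, 98, 105, 57, 3, 72, 60] front [42, 34, 52, 42, 33, 73, 75, 70, 71, 67, 74, 69, 76, 76, 70]
top 3 back [101, 101, 97, 98, 104, 76, 68, 72, 73, 73, 57, 52, 48, 54, 50] front [105, 108, 99, 107, 108, 88, 30, 27, 37, 97, 103, 105, 106, 105, 107]
top 4 back [113, 60, 21, 98, 114, 103, 2, 8, 0, 111, 109, 18, 6, 96, 112] front [45, 37, 34, 46, 34, 77, 75, 71, 73, 75, 73, 73, 70, 80, 73]
```

Tag 1 holds, and the others are unchanged. Now tag 2, from behind and at the lower height.

Emit:
move_arm:
  targets:
    - {"dx":0.8,"dy":-0.5,"dz":0,"rx":0,"ry":0,"rz":0}
    - {"dx":0.8,"dy":-0.5,"dz":0,"rx":0,"ry":0,"rz":0}
    - {"dx":0.8,"dy":-0.5,"dz":0,"rx":0,"ry":0,"rz":0}
    - {"dx":0.8,"dy":-0.5,"dz":0,"rx":0,"ry":0,"rz":0}
    - {"dx":0.8,"dy":-0.5,"dz":0,"rx":0,"ry":0,"rz":0}
    - {"dx":0.85,"dy":-0.55,"dz":0,"rx":0,"ry":0,"rz":0}
    - {"dx":0,"dy":0,"dz":-0.5,"rx":0,"ry":0,"rz":0}
    - {"dx":0,"dy":0,"dz":-0.5,"rx":0,"ry":0,"rz":0}
    - {"dx":0,"dy":0,"dz":-0.5,"rx":0,"ry":0,"rz":0}
    - {"dx":0,"dy":0,"dz":-0.5,"rx":0,"ry":0,"rz":0}

```text
t: 19.65
tcp_pos: [0.6383, -0.0002, 0.1375]
tool_rot: [-0.103, 0.995, 0.0, -0.001]
force: [-0.3, -1.5, 0.4]
finger_gap: -0.003
gripper_force: 0.0
```

Emit:
move_arm:
  targets:
    - {"dx":0,"dy":0,"dz":-0.5,"rx":0,"ry":0,"rz":0}
    - {"dx":0,"dy":0,"dz":-0.5,"rx":0,"ry":0,"rz":0}
    - {"dx":0,"dy":0,"dz":-0.5,"rx":0,"ry":0,"rz":0}
    - {"dx":0,"dy":0,"dz":-0.5,"rx":0,"ry":0,"rz":0}
    - {"dx":0,"dy":0,"dz":0,"rx":0,"ry":0,"rz":0}
    - {"dx":-0.2,"dy":-0.04,"dz":0,"rx":0,"ry":0,"rz":0}
    - {"dx":-0.2,"dy":-0.04,"dz":0,"rx":0,"ry":0,"rz":0}
    - {"dx":-0.2,"dy":-0.04,"dz":0,"rx":0,"ry":0,"rz":0}
    - {"dx":-0.2,"dy":-0.04,"dz":0,"rx":0,"ry":0,"rz":0}
    - {"dx":0,"dy":0,"dz":0,"rx":0,"ry":0,"rz":0}

```text
t: 20.9
tcp_pos: [0.6188, -0.0049, 0.0889]
tool_rot: [-0.102, 0.995, 0.0, -0.0]
force: [0.8, -0.7, -0.9]
finger_gap: 0.003
gripper_force: 0.0
```

Emit:
move_arm:
  targets:
    - {"dx":-0.2,"dy":-0.04,"dz":0,"rx":0,"ry":0,"rz":0}
    - {"dx":-0.2,"dy":-0.04,"dz":0,"rx":0,"ry":0,"rz":0}
    - {"dx":-0.2,"dy":-0.04,"dz":0,"rx":0,"ry":0,"rz":0}
    - {"dx":-0.2,"dy":-0.04,"dz":0,"rx":0,"ry":0,"rz":0}
    - {"dx":-0.13,"dy":-0.03,"dz":0,"rx":0,"ry":0,"rz":0}
    - {"dx":-0.13,"dy":-0.03,"dz":0,"rx":0,"ry":0,"rz":0}
    - {"dx":-0.13,"dy":-0.03,"dz":0,"rx":0,"ry":0,"rz":0}
    - {"dx":-0.13,"dy":-0.03,"dz":0,"rx":0,"ry":0,"rz":0}
    - {"dx":-0.13,"dy":-0.03,"dz":0,"rx":0,"ry":0,"rz":0}
    - {"dx":-0.13,"dy":-0.03,"dz":0,"rx":0,"ry":0,"rz":0}

```text
t: 22.15
tcp_pos: [0.5795, -0.0134, 0.0887]
tool_rot: [-0.102, 0.995, -0.0, -0.0]
force: [0.3, -0.3, 1.1]
finger_gap: 0.001
gripper_force: 0.0
```

Emit:
move_arm:
  targets:
    - {"dx":-0.1,"dy":-0.02,"dz":0,"rx":0,"ry":0,"rz":0}
    - {"dx":-0.1,"dy":-0.02,"dz":0,"rx":0,"ry":0,"rz":0}
    - {"dx":-0.1,"dy":-0.02,"dz":0,"rx":0,"ry":0,"rz":0}
    - {"dx":0,"dy":0,"dz":0,"rx":0,"ry":0,"rz":0}
    - {"dx":0,"dy":0,"dz":0,"rx":0,"ry":0,"rz":0}
    - {"dx":0,"dy":0,"dz":0,"rx":0,"ry":0,"rz":0}
    - {"dx":0,"dy":0,"dz":0,"rx":0,"ry":0,"rz":0}
    - {"dx":0,"dy":0,"dz":0,"rx":0,"ry":0,"rz":0}
    - {"dx":0,"dy":0,"dz":0,"rx":0,"ry":0,"rz":0}
    - {"dx":0,"dy":0,"dz":0,"rx":0,"ry":0,"rz":0}

```text
t: 23.4
tcp_pos: [0.5722, -0.0148, 0.0887]
tool_rot: [-0.102, 0.995, 0.0, -0.0]
force: [-0.5, 0.7, -0.7]
finger_gap: -0.001
gripper_force: 0.0
```

```bash
python3 chk.py | grep -E "^(side|wrist) [123]"
```

```text
side 1 back [130, 90, 46, 131, 133, 125, 29, 28, 21, 132, 131, 59, 19, 55, 133] front [115, 101, 38, 65, 78, 89, 113, 98, 79, 121, 98, 94, 96, 99, 101]
side 2 back [33, 101, 95, 93, 102, 48, 87, 78, 78, 99, 127, 101, 77, 79, 61] front [87, 87, 100, 95, 128, 64, 98, 68, 71, 125, 91, 127, 128, 122, 136]
side 3 back [44, 116, 48, 79, 37, 32, 33, 33, 37, 25, 70, 37, 36, 34, 33] front [107, 98, 102, 93, 120, 61, 61, 54, 68, 96, 91, 93, 87, 91, 90]
wrist 1 back [212, 199, 20, 139, 207, 188, 20, 20, 19, 198, 200, 21, 20, 19, 196] front [88, 43, 43, 93, 91, 81, 21, 21, 84, 238, 178, 179, 175, 237, 234]
wrist 2 back [106, 106, 23, 105, 101, 71, 22, 24, 24, 71, 24, 23, 28, 23, 23] front [68, 111, 111, 111, 142, 74, 92, 96, 97, 163, 113, 132, 181, 181, 181]
wrist 3 back [116, 113, 107, 109, 111, 69, 68, 70, 70, 72, 170, 86, 85, 156, 171] front [82, 84, 103, 104, 167, 71, 73, 76, 77, 111, 106, 108, 112, 112, 111]
```

Tag 2 is no longer leaning back. I retreat towards the bin, go up, and swing the arm clear so the top camera can see everything.

Emit:
move_arm:
  targets:
    - {"dx":0.4,"dy":0.08,"dz":0,"rx":0,"ry":0,"rz":0}
    - {"dx":0.4,"dy":0.08,"dz":0,"rx":0,"ry":0,"rz":0}
    - {"dx":0.4,"dy":0.08,"dz":0,"rx":0,"ry":0,"rz":0}
    - {"dx":0.4,"dy":0.08,"dz":0,"rx":0,"ry":0,"rz":0}
    - {"dx":0,"dy":0,"dz":0.8,"rx":0,"ry":0,"rz":0}
    - {"dx":0,"dy":0,"dz":0.8,"rx":0,"ry":0,"rz":0}
    - {"dx":0,"dy":0,"dz":1,"rx":0,"ry":0,"rz":0}
    - {"dx":0,"dy":0,"dz":1,"rx":0,"ry":0,"rz":0}
    - {"dx":0,"dy":0,"dz":1,"rx":0,"ry":0,"rz":0}
    - {"dx":0,"dy":0,"dz":1,"rx":0,"ry":0,"rz":0}

```text
t: 24.8
tcp_pos: [0.6125, -0.0066, 0.2296]
tool_rot: [-0.103, 0.995, 0.0, -0.0]
force: [0.2, 0.3, -0.6]
finger_gap: -0.003
gripper_force: 0.0
```

Emit:
move_arm:
  targets:
    - {"dx":-0.4,"dy":1,"dz":0,"rx":0,"ry":0,"rz":0}
    - {"dx":-0.4,"dy":1,"dz":0,"rx":0,"ry":0,"rz":0}
    - {"dx":-0.4,"dy":1,"dz":0,"rx":0,"ry":0,"rz":0}
    - {"dx":-0.4,"dy":1,"dz":0,"rx":0,"ry":0,"rz":0}
    - {"dx":-0.4,"dy":1,"dz":0,"rx":0,"ry":0,"rz":0}
    - {"dx":-0.4,"dy":1,"dz":0,"rx":0,"ry":0,"rz":0}
    - {"dx":-0.4,"dy":1,"dz":0,"rx":0,"ry":0,"rz":0}
    - {"dx":-0.4,"dy":1,"dz":0,"rx":0,"ry":0,"rz":0}
    - {"dx":-0.4,"dy":1,"dz":0,"rx":0,"ry":0,"rz":0}
    - {"dx":-0.4,"dy":1,"dz":0,"rx":0,"ry":0,"rz":0}

```text
t: 26.05
tcp_pos: [0.5122, 0.2443, 0.2288]
tool_rot: [-0.103, 0.995, 0.0, 0.0]
force: [0.5, -0.4, 0.3]
finger_gap: 0.001
gripper_force: 0.0
```

Emit:
move_arm:
  targets:
    - {"dx":-0.6,"dy":1,"dz":0,"rx":0,"ry":0,"rz":0}
    - {"dx":-0.6,"dy":1,"dz":0,"rx":0,"ry":0,"rz":0}
    - {"dx":-0.6,"dy":1,"dz":0,"rx":0,"ry":0,"rz":0}
    - {"dx":-0.6,"dy":1,"dz":0,"rx":0,"ry":0,"rz":0}
    - {"dx":-0.6,"dy":1,"dz":0,"rx":0,"ry":0,"rz":0}
    - {"dx":-0.6,"dy":1,"dz":0,"rx":0,"ry":0,"rz":0}
    - {"dx":-0.6,"dy":1,"dz":0,"rx":0,"ry":0,"rz":0}
    - {"dx":-0.6,"dy":1,"dz":0,"rx":0,"ry":0,"rz":0}
    - {"dx":0,"dy":0,"dz":0,"rx":0,"ry":0,"rz":0}
    - {"dx":0,"dy":0,"dz":0,"rx":0,"ry":0,"rz":0}

```text
t: 27.3
tcp_pos: [0.3925, 0.4429, 0.2287]
tool_rot: [-0.103, 0.995, -0.0, 0.0]
force: [0.6, -0.5, -0.1]
finger_gap: 0.002
gripper_force: 0.0
```

```bash
python3 chk.py | grep top; python3 -c "
import cv2;a=cv2.imread('pics/top_last.png')
cv2.imwrite('pics/fin.png',cv2.resize(a[100:320,80:480],(800,440),interpolation=2))"
```

```text
top 1 back [96, 42, 19, 70, 99, 94, 4, 4, 9, 100, 99, 30, 15, 46, 92] front [37, 49, 42, 35, 46, 68, 68, 67, 66, 66, 67, 69, 66, 64, 94]
top 2 back [89, 92, 90, 88, 90, 63, 67, 63, 65, 66, 42, 44, 52, 41, 39] front [100, 98, 89, 94, 97, 80, 25, 39, 23, 86, 95, 92, 95, 94, 95]
top 3 back [89, 91, 92, 94, 92, 66, 64, 64, 65, 62, 53, 41, 40, 47, 45] front [95, 100, 91, 95, 95, 84, 25, 25, 30, 89, 92, 93, 97, 96, 97]
top 4 back [98, 59, 23, 91, 102, 98, 14, 5, 11, 97, 95, 15, 11, 84, 100] front [38, 33, 31, 42, 32, 66, 69, 67, 69, 67, 64, 67, 67, 69, 68]
```

View pics/fin.png

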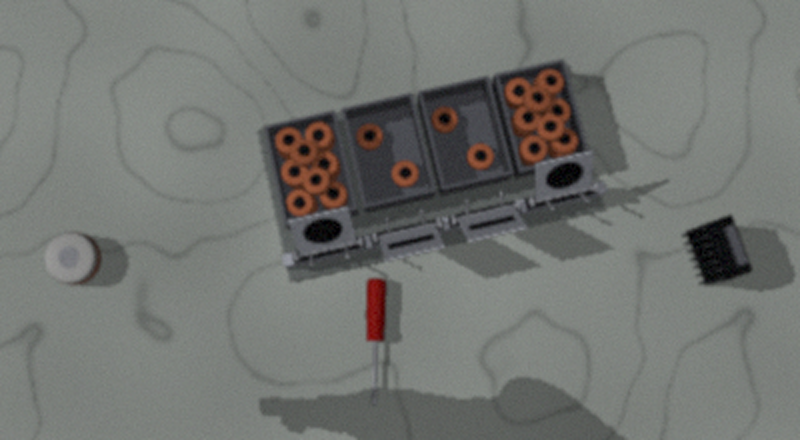

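The full bins now show discs at (323,230) and (565,176), and the low bins show bars at (412,240) and (490,222). The transformer, driver and screwdriver are where they were.

```bash
python3 -c "
from station import order
print(order.sign_off())"
```

```text
the job is handed in; nothing more can be done
None
```

The job is handed in: the two full bins now show the disc and the two nearly empty ones the bar, after a first push on each of the two wrong tags failed and a second, lower push worked; the last top picture shows the loose things where they were.

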